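# Dock the solvent bottle caddy

## Robot

A 6-joint arm with a two-finger parallel gripper is mounted at the origin on a cart in front of the work surface, level with it; the furniture and walls round the work are solid. World frame = base frame: x ahead of the robot, y to its left, z up, the work surface at z = 0. Lengths are in m, angles in rad, forces in N, time in s.
With the tool pointing down it reaches from about 0.375 to 0.925 m from the base axis. Payload 5.7 kg.
Tool frame: the origin (TCP) lies between the finger pads; the fingertips stand 11 mm ahead of it and the grasp point (between the pads) lies 8 mm behind it (env.tcp_to_tips is the distance from the TCP to the fingertips, in m); z points along the fingers, y is the line along which they close (so a half turn about z gives the same grasp; the last joint's range is limited). The gripper opens to 85 mm and grips with 20 to 120 N. Pads are 22 mm wide; open, the fingers measure 114 mm over their backs; the gripper's body (76 mm by 85 mm) begins 54 mm behind the grasp point. The pads swing forward as they close: fully open they stand 13 mm farther back than shut.
Start: joints at [1.143, 0.359, 1.51, -0, 1.272, -0.115], TCP at [0.185, 0.571, 0.203] pointing down, gripper open.
Joint ranges: [-2.97, 2.97], [-1.01, 2.36], [0.21, 2.38], [-0.96, 4.11], [0.2, 2.71], [-2.98, 2.98]. Speed limits (rad/s): [2.39, 2.39, 3.14, 3.14, 3.14, 3.14].

## Interface

Orientations are given as a 3x3 rotation matrix whose columns are the frame's x, y, z axes.
In Python, from bench import env, read_camera, close_job gives the robot as it stands.
- The arm moves only by the shell command python3 -m pendant 'ROWS' [FORCE]. ROWS is JSON, a list of rows, each an object of numbers: "claw": the finger opening in cm, from 0 to 8.54; "dx", "dy", "dz": the shift along the world's x, y, z in cm; "rx", "ry", "rz": the turn, a rotation vector about the world's x, y, z in degrees. In form: [{"claw": .., "dx": .., "dy": .., "dz": .., "rx": .., "ry": .., "rz": ..}, ...]. A call has 1 to 10 rows; each row is the pose to reach, as a shift and turn from the pose commanded when the call began; what a row does not reach only later rows make up. A row lasts 1/8 s, in which the tool goes at most 62.5 mm and 10.7 degrees, less where a joint would pass 70% of its speed; a pose out of reach is approached as far as the arm can. A call with a gripper value outside its range is refused whole. The fingers move at their own pace and stop on an object; FORCE is the grip in N (left out, the last holds). Time passes only in rows, so rows that repeat a pose let the fingers close. It gives the time, the measured TCP pose, the force, the opening and the grip force at its end, in the units of the state.
- env.sense(): the state, without advancing time (a new reading comes with each control period).
- read_camera(name): name is "scene" or "top"; returns a dict with "image" (420x560x3 uint8, red, green, blue), "camera_matrix" (3x3 intrinsics, pixels), "rvec" (rotation vector, rad) and "tvec" (3), from world to camera coordinates, as OpenCV has them. Camera axes: x right, y down, z forward; pixel columns grow to the right and rows downward; lengths in m; the calibration is good to about 2 mm. A picture is of the moment at which its call begins. There is no depth.
- close_job(): hands the job in; it is judged then, once.
The state is a dict: "clock": time; "joint_positions": joint angles; "joint_vel": joint speeds; "effort": joint torques, N m; "tool_pos": TCP position; "eef_rot": TCP orientation; "force": force on the tool from outside, world axes, zero at the start; "torque": the same for the moment, N m; "gripper_width": finger opening in m; "grip_force": force on a finger pad.
Only numpy, scipy, OpenCV 4.12 (cv2) and the standard library are available. Lean on these libraries where they do the work, as an engineer would, in place of code of your own. Each camera call takes 0.05 s, during which the arm holds its last target. There are 200 camera calls.

## Task

Park the solvent bottle caddy in its docking bay. Keeping it on its wheels, first push it straight ahead over the open bench until all four swivel castors trail straight behind their pins, then steer it squarely between the guides and press it gently home until the roller catch has closed on its striker, feeling for the end instead of ramming it; leave it latched with the bottle standing on it, let go, and do not disturb the other things on the bench.

Things in the scene. Friction and masses are not known exactly. Their poses are not given: they have to be found in the camera images.
- caddy: four-castor bottle caddy, about 0.8 kg: grey deck 108 x 82 mm, top 46 mm above the bench; 90 mm wide and 110 mm long over its round rubber corner bumpers. Origin on the bench under mid deck; x ahead (to the striker), y to its left, z up. Rolls with about 0.5 N; all four castors swivel freely and stand askew at the start
- push_bar (a point): middle of the caddy's black push bar, at x = -66, z = 80 mm in the caddy's frame: flat bar 74 mm long along the caddy's y, 10 mm thick along x, 16 mm high, on two raked posts at y = +-33 mm. Can be pinched from above; nothing within 50 mm before or behind it at its height; deck 34 mm below it
- striker_tip (a point): tip of the steel bullet-headed striker that sticks out of the caddy's front, at x = 90 mm, z = 41 mm in the caddy's frame. Head 17 mm in diameter, tapering over 15 mm to the tip; behind it a neck 8 mm in diameter.
- bay: aluminium docking bay screwed to the bench, origin on the bench, x the way in. The caddy when home lies along the bay's x axis, its origin on that axis between x = -30 and +30 mm: the grey catch block at the far end is clamped in slots anywhere in that range; the setting is not measured and must be felt. Do not press the caddy on it beyond 20 N
- roller_left (a joint): double roller catch on the block, 27 to 49 mm above the bench: how far the left sprung roller is pushed aside, m. 0 empty; 0.0065 as the widest part of the striker's head passes, 7 mm before home (push needed about 6 N); then it closes on the neck (0.002 = latched) and draws the caddy in; the push needed drops, then rises steeply as the tip meets the block's solid back wall
- roller_right (a joint): the same for the right roller.
- bottle: the plastic solvent bottle, 42 mm in diameter and 85 mm high, 0.16 kg, standing loose in a low ring (11 mm high) on the caddy's deck at x = 15 mm. Origin at the centre of its foot, z up. Its top is 131 mm above the bench.
- vial_rack: bystander: white vial rack, 81 x 201 x 21 mm, origin under its middle
- spanner: bystander: combination spanner, 148 mm long, lying to the right of the bay, origin under its middle
- screwdriver: bystander: screwdriver, 125 mm long, lying to the right of the caddy's way, origin under its middle
- front_left_axle (a point): wheel axle of the caddy's front left castor (wheel 24 mm in diameter), 12 mm above the bench, 10 mm from its swivel pin, which is at x = 36, y = 25 mm of the caddy's frame; trailing straight it lies at x = 26, y = 25. It trails after some 50 mm of pushing one way
- front_right_axle (a point): wheel axle of the caddy's front right castor (wheel 24 mm in diameter), 12 mm above the bench, 10 mm from its swivel pin, which is at x = 36, y = -25 mm of the caddy's frame; trailing straight it lies at x = 26, y = -25. It trails after some 50 mm of pushing one way
- rear_left_axle (a point): wheel axle of the caddy's rear left castor (wheel 24 mm in diameter), 12 mm above the bench, 10 mm from its swivel pin, which is at x = -36, y = 25 mm of the caddy's frame; trailing straight it lies at x = -46, y = 25. It trails after some 50 mm of pushing one way
- rear_right_axle (a point): wheel axle of the caddy's rear right castor (wheel 24 mm in diameter), 12 mm above the bench, 10 mm from its swivel pin, which is at x = -36, y = -25 mm of the caddy's frame; trailing straight it lies at x = -46, y = -25. It trails after some 50 mm of pushing one way
- bay_mouth (a point): mouth of the bay, on the bench, on its axis at x = -41 mm of its frame. Two upright guides 50 mm high run from x = -12 to 76 mm, 96 mm apart (3 mm play each side of the bumpers); their lead-ins flare to 122 mm here. The front bumpers reach the mouth when the caddy's origin is at x = -96 mm. A castor standing across sticks out past the deck and can foul a guide
- marker: bystander: marker pen, 12 x 86 mm, lying beside the right guide of the bay, origin under its middle
Things that resemble listed ones, but are neither listed nor needed, are in the scene too. Leave any green or orange look-alike of the bottle alone.

How it is judged:
On the way, in this order (a step that is already met when the one before it is completed fails the run):
1. on the open bench, before its front reaches the bay, the caddy has been pushed on until all four castors trail straight behind (within about 23 degrees) (x of each of front_left_axle, front_right_axle in the frame of caddy below 0.0268 m and x of each of rear_left_axle, rear_right_axle in the frame of caddy below -0.0452 m and x of caddy in the frame of bay below -0.09 m), for 0.1 s.
2. the caddy runs squarely between the guides (x of caddy in the frame of bay above -0.056 m and angle between the x axis of caddy and the x axis of bay, either way round below 0.08 rad and y of caddy in the frame of bay between -0.006 and 0.006 m), for 0.1 s.
At the end, for the whole second after the job is handed in: The caddy stands latched in the bay: both catch rollers are closed on the striker's neck (each pushed aside 1 to 3.2 mm), the caddy is on the bay's axis within 4 mm and 0.06 rad, level and at rest, the bottle stands upright in its ring, and the gripper has let go (value of joint roller_left between 0.001 and 0.0032 m and value of joint roller_right between 0.001 and 0.0032 m and x of caddy in the frame of bay above -0.035 m and y of caddy in the frame of bay between -0.004 and 0.004 m and angle between the x axis of caddy and the x axis of bay, either way round below 0.06 rad and angle between caddy's own z axis and vertical below 0.05 rad and linear speed of caddy below 0.01 m/s and angle between bottle's own z axis and vertical below 0.1 rad and horizontal distance between bottle and caddy below 0.025 m and z of bottle in the frame of caddy below 0.052 m); the robot touches nothing.
It fails at once if the caddy is pressed against the bay (guides or catch) with more than 20 N (contact force between caddy and bay above 20 N).
It fails at once if the caddy is lifted off its wheels or tipped (height (world z) of caddy above 0.012 m or angle between caddy's own z axis and vertical above 0.2 rad).
It fails at once if the bottle tips (angle between bottle's own z axis and vertical above 0.35 rad).
It fails at once if one of the vial rack, spanner, screwdriver and marker is shifted more than 30 mm (distance of any of marker, vial_rack, spanner, screwdriver from where it was at the start of the episode above 0.03 m).
It also fails if it takes over 40 s, if anything falls off the work surface, if the arm or the gripper's body presses on something with over 40 N, if the wrist force passes 120 N, or if a joint passes its speed limit or range.

## Working session

There is one attempt and no reset: what is moved stays moved. The work goes in short steps, Python scripts to look and compute and a shell command to move; the robot and the scene stay as the last step left them, time stands still between calls to the robot, and variables do not carry over. Pictures are saved under pics/ and viewed, at most 10 in all, crops included, and the job is handed in when it is done.

```bash
mkdir -p pics; ls; python3 - <<'E'
from bench import env, read_camera
import cv2,numpy as np
for n in ("top","scene"):
    r=read_camera(n); cv2.imwrite(f"pics/{n}0.png",cv2.resize(r["image"][:,:,::-1],(800,600),interpolation=cv2.INTER_CUBIC))
    R=cv2.Rodrigues(np.array(r["rvec"]))[0]; print(n,r["camera_matrix"],(-R.T@np.array(r["tvec"]).ravel()).round(3))
s=env.sense();print(s)
E
```

```text
pics
top [[479.41057737   0.         283.86431622]
 [  0.         479.41057737 210.46461334]
 [  0.           0.           1.        ]] [ 0.307 -0.346  0.915]
scene [[396.27534041   0.         274.88242424]
 [  0.         396.27534041 204.36560167]
 [  0.           0.           1.        ]] [ 0.103 -0.897  0.579]
{'clock': 0.1, 'joint_positions': array([ 1.14287609e+00,  3.59446827e-01,  1.51135480e+00,  2.12910168e-05,
        1.27250501e+00, -1.15124628e-01]), 'joint_vel': array([-1.94469065e-05, -4.34996985e-04, -3.45062274e-03, -3.60455024e-04,
       -6.39962061e-04,  3.88604227e-04]), 'effort': array([-1.73736253e-04, -5.28655708e+01, -2.79353034e+01, -3.47265836e-05,
        4.91020182e-03, -1.80580457e-05]), 'tool_pos': array([0.18436189, 0.57026022, 0.2024178 ]), 'eef_rot': array([[-9.51475016e-01,  3.07725138e-01, -7.29782590e-04],
       [ 3.07725927e-01,  9.51473777e-01, -1.55098724e-03],
       [ 2.17091234e-04, -1.70029864e-03, -9.99998531e-01]]), 'force': array([-0.57726631, -0.90614622,  0.53184569]), 'torque': array([ 0.00401238, -0.01682826, -0.01779267]), 'grip_force': 0.0, 'gripper_width': 0.08548977594919822}
```

View pics/top0.png

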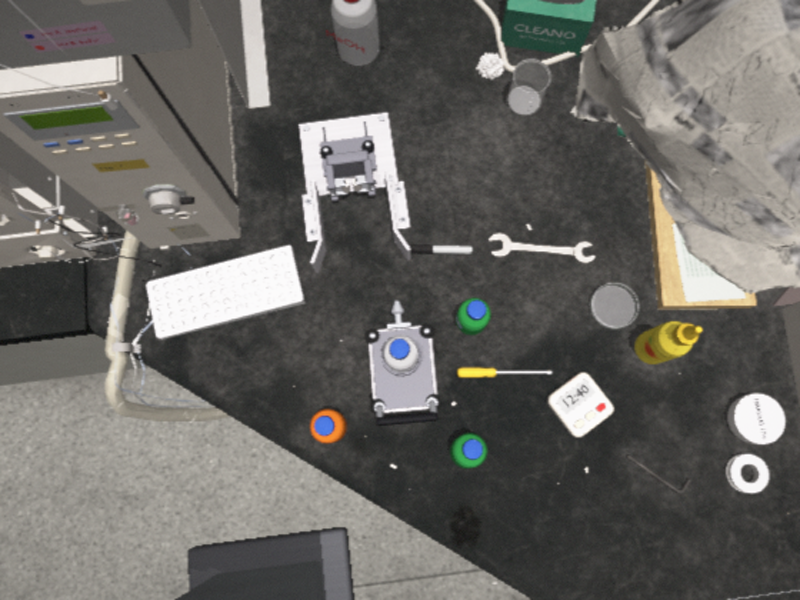

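View pics/scene0.png

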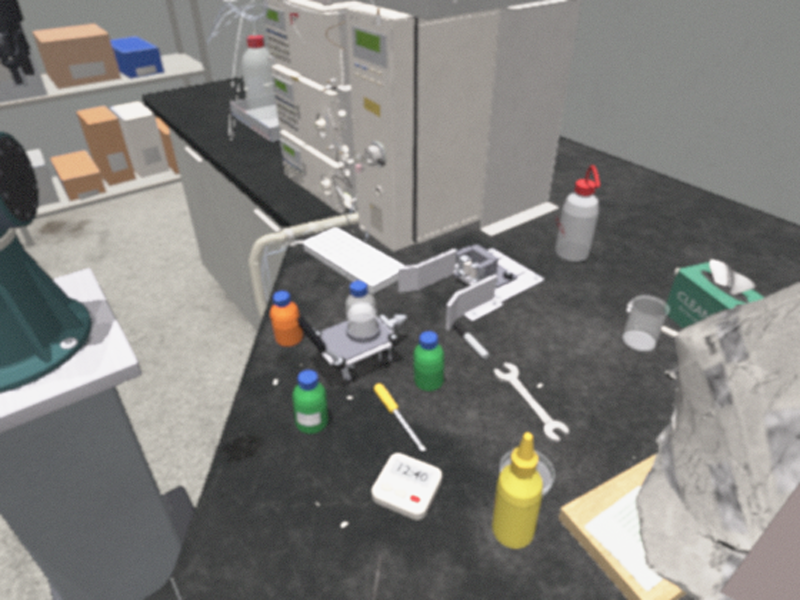

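The top view shows the caddy at about (403,372) with the clear, blue-capped bottle on it, and the striker tip at (397,303). The bay is at about (350,180) with its mouth near (360,255). The orange bottle at (327,426) and the green ones at (473,315) and (469,450) are look-alikes. The caddy is the only grey, four-castored deck with a black bar. Next I'll take an enlarged crop with calibrated positions.

```bash
cat > h.py <<'E'
from bench import env, read_camera
import cv2,numpy as np
def cam(n):
    r=read_camera(n); R=cv2.Rodrigues(np.array(r["rvec"]))[0]
    return r["image"][:,:,::-1].copy(),np.array(r["camera_matrix"]),R,np.array(r["tvec"]).ravel()
def bp(c,u,v,z):
    _,K,R,t=c; C=-R.T@t; d=R.T@np.linalg.inv(K)@np.array([u,v,1.]); return C+d*(z-C[2])/d[2]
def pr(c,P):
    _,K,R,t=c; return cv2.projectPoints(np.array(P,float).reshape(-1,3),cv2.Rodrigues(R)[0],t,K,None)[0][:,0]
def crop(c,u0,v0,u1,v1,s,f):
    im=cv2.resize(c[0][v0:v1,u0:u1],None,fx=s,fy=s,interpolation=cv2.INTER_CUBIC); cv2.imwrite(f,im)
E
python3 - <<'E'
from h import *
c=cam("top"); k=.7
crop(c,195,70,335,300,1,"pics/x.png")
crop(c,200,70,320,190,5,"pics/bay1.png"); crop(c,240,200,330,305,5.7,"pics/cad1.png")
for n,u,v,z in [("striker",397,303,.041),("cap",400,349,.131),("bar",407,419,.08),("fl",374,336,.04),("fr",428,331,.04),("mouthL",318,262,0.0),("mouthR",408,250,0.0),("mouthLt",323,237,.05),("mouthRt",400,229,.05)]:
    print(n,bp(c,u*k,v*k,z).round(4))
E
```

```text
striker [ 0.5031 -0.3521  0.041 ]
cap [ 0.4284 -0.3484  0.131 ]
bar [ 0.3509 -0.3465  0.08  ]
fl [ 0.4636 -0.3173  0.04  ]
fr [ 0.4614 -0.3875  0.04  ]
mouthL [ 0.5841 -0.2506  0.    ]
mouthR [ 0.5855 -0.3768  0.    ]
mouthLt [ 0.6023 -0.2657  0.05  ]
mouthRt [ 0.6005 -0.3682  0.05  ]
```

View pics/bay1.png

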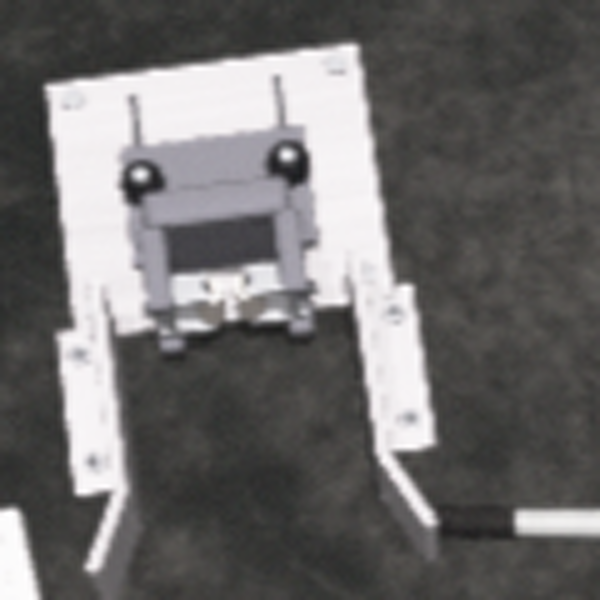

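View pics/cad1.png

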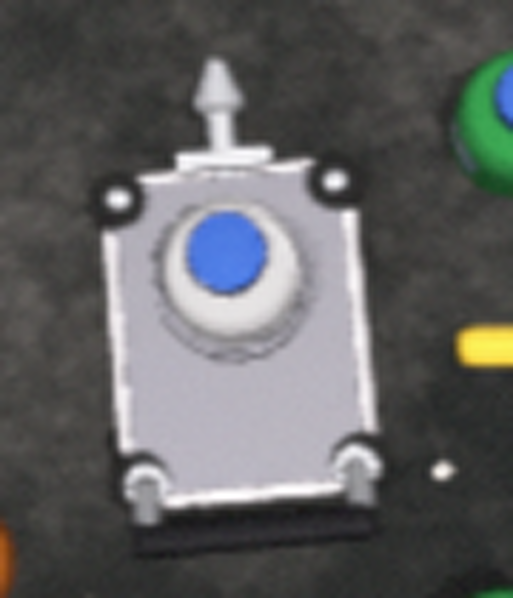

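The crops show the following:
- **Bay guides (crop px):** inner corners at about (126,490) and (380,450), lead-in tips at (92,570) and (435,523).
- **Caddy (crop px):** striker tip at (214,60), bumper caps at (118,200), (335,181), (145,480) and (357,462), and the black bar at about (135,540) to (377,523).

The white bottle with the blue cap stands in the deck ring, so this is the right caddy.

```bash
cat >> h.py <<'E'
from scipy.optimize import least_squares
def fit(c,obj,px,p0):
    obj=np.array(obj,float); px=np.array(px,float)
    def W(p):
        s,co=np.sin(p[2]),np.cos(p[2]); return np.c_[p[0]+co*obj[:,0]-s*obj[:,1],p[1]+s*obj[:,0]+co*obj[:,1],obj[:,2]]
    r=least_squares(lambda p:(pr(c,W(p))-px).ravel(),p0); return r.x,r.fun.reshape(-1,2).round(1)
E
python3 - <<'E'
from h import *
c=cam("top")
bx=lambda u,v:(200+u/5,70+v/5); cx=lambda u,v:(240+u/5.7,200+v/5.7)
b,rb=fit(c,[(-12,48,50),(-12,-48,50),(-41,61,50),(-41,-61,50)]@np.eye(3)/1000,[bx(126,490),bx(380,450),bx(92,568),bx(435,523)],[.65,-.3,.1])
o=np.array([(90,0,41),(-71,37,88),(-71,-37,88),(-61,37,88),(-61,-37,88),(46,37,48),(46,-37,48)])/1000
q=[cx(214,60),cx(137,552),cx(378,535),cx(134,533),cx(374,512),cx(118,200),cx(335,181)]
a,ra=fit(c,o,q,[.42,-.35,0])
print("bay",b,rb.tolist()); print("cad",a,ra.tolist())
cb,sb=np.cos(b[2]),np.sin(b[2]); d=a[:2]-b[:2]
print("cad in bay",d@[cb,sb],d@[-sb,cb],a[2]-b[2])
print("bar",a[:2]-.066*np.array([np.cos(a[2]),np.sin(a[2])]))
print(b[:2]-.096*np.array([cb,sb]))
E
```

```text
bay [ 0.61161939 -0.31199122  0.01988843] [[0.3, -0.2], [-0.2, 0.7], [2.1, -0.2], [-2.2, -0.3]]
cad [ 0.41595053 -0.34884755 -0.03770337] [[0.2, 0.1], [-0.6, 1.6], [0.5, 0.8], [-0.6, -1.0], [0.6, -1.1], [-1.1, -0.2], [1.0, -0.4]]
cad in bay -0.19636312915144022 -0.03295775823054205 -0.0575917989999827
bar [ 0.34999744 -0.34635972]
[ 0.51563838 -0.31390038]
```

```bash
python3 - <<'E'
from h import *
c=cam("top"); s=cam("scene"); k=.7
for u,v,z in [(238,240,0),(190,248,0),(85,265,0),(85,350,0),(520,590,0)]: print("top",u,v,bp(c,u*k,v*k,z).round(3))
for u,v in [(390,246),(270,180),(237,140),(305,240),(290,145),(145,97),(260,300),(180,595)]: print("sc",u,v,bp(s,u*k,v*k,0).round(3))
for n,u,v,z in [("bplate",47,88,.003),("bplate",358,45,.003),("guideFarL",103,285,.05),("R",352,255,.05),("rollL",205,310,.049),("rollR",255,305,.049)]: print(n,bp(c,200+u/5,70+v/5,z).round(4))
E
```

```text
top 238 240 [ 0.63  -0.142  0.   ]
top 190 248 [ 0.627 -0.075  0.   ]
top 85 265 [0.621 0.072 0.   ]
top 85 350 [0.501 0.074 0.   ]
top 520 590 [ 0.129 -0.46   0.   ]
sc 390 246 [ 0.644 -0.118  0.   ]
sc 270 180 [0.588 0.301 0.   ]
sc 237 140 [0.628 0.595 0.   ]
sc 305 240 [0.521 0.002 0.   ]
sc 290 145 [0.729 0.472 0.   ]
sc 145 97 [0.537 1.152 0.   ]
sc 260 300 [ 0.363 -0.129  0.   ]
sc 180 595 [ 0.087 -0.54   0.   ]
bplate [ 0.7922 -0.2434  0.003 ]
bplate [ 0.795  -0.3737  0.003 ]
guideFarL [ 0.6819 -0.2628  0.05  ]
R [ 0.682  -0.3595  0.05  ]
rollL [ 0.6671 -0.3007  0.049 ]
rollR [ 0.6667 -0.3201  0.049 ]
```

```bash
python3 - <<'E'
from h import *
c=cam("top"); s=cam("scene"); k=.7
P=lambda c:c[1]@np.c_[c[2],c[3]]
a=np.array([[112,398],[130,240]]).T*k; b=np.array([[258,248],[350,220]]).T*k
X=cv2.triangulatePoints(P(c),P(s),a,b); print((X[:3]/X[3]).T.round(3))
E
```

```text
[[ 0.434  0.043 -0.007]
 [ 0.642  0.008  0.005]]
```

```bash
python3 -m pendant '[{"dx":2.6,"dy":-5.5,"dz":2,"rz":-7,"claw":5},{"dx":5.6,"dy":-11,"dz":4,"rz":-14,"claw":5},{"dx":8.6,"dy":-16.5,"dz":4,"rz":-21,"claw":5},{"dx":11.6,"dy":-22,"dz":4,"rz":-28,"claw":5},{"dx":14.6,"dy":-27,"dz":4,"rz":-35,"claw":5},{"dx":17.6,"dy":-32.5,"dz":4,"rz":-42,"claw":5},{"dx":20.1,"dy":-38,"dz":4,"rz":-49,"claw":5},{"dx":22.1,"dy":-43.5,"dz":4,"rz":-56,"claw":5},{"dx":23.6,"dy":-49.5,"dz":4,"rz":-65,"claw":5},{"dx":24.6,"dy":-55.5,"dz":4,"rz":-74.2,"claw":5}]'
```

```text
$[0]: bad value
```

```bash
python3 -m pendant '[{"claw":5,"dx":2.6,"dy":-5.5,"dz":2,"rx":0,"ry":0,"rz":-7},{"claw":5,"dx":5.6,"dy":-11,"dz":4,"rx":0,"ry":0,"rz":-14},{"claw":5,"dx":8.6,"dy":-16.5,"dz":4,"rx":0,"ry":0,"rz":-21},{"claw":5,"dx":11.6,"dy":-22,"dz":4,"rx":0,"ry":0,"rz":-28},{"claw":5,"dx":14.6,"dy":-27,"dz":4,"rx":0,"ry":0,"rz":-35},{"claw":5,"dx":17.6,"dy":-32.5,"dz":4,"rx":0,"ry":0,"rz":-42},{"claw":5,"dx":20.1,"dy":-38,"dz":4,"rx":0,"ry":0,"rz":-49},{"claw":5,"dx":22.1,"dy":-43.5,"dz":4,"rx":0,"ry":0,"rz":-56},{"claw":5,"dx":23.6,"dy":-49.5,"dz":4,"rx":0,"ry":0,"rz":-65},{"claw":5,"dx":24.6,"dy":-55.5,"dz":4,"rx":0,"ry":0,"rz":-74.2}]'
```

```text
clock: 1.65
tool_pos: [0.4313, 0.0138, 0.2435]
eef_rot: [[0.042, 0.999, 0.001], [0.999, -0.042, -0.0], [0.0, 0.001, -1.0]]
force: [0.9, 0.3, -0.7]
gripper_width: 0.0501
grip_force: 0.0
```

```bash
python3 -m pendant '[{"claw":5,"dx":-1.4,"dy":-6,"dz":0,"rx":0,"ry":0,"rz":0},{"claw":5,"dx":-2.7,"dy":-12,"dz":0,"rx":0,"ry":0,"rz":0},{"claw":5,"dx":-4,"dy":-18,"dz":0,"rx":0,"ry":0,"rz":0},{"claw":5,"dx":-5.4,"dy":-24,"dz":-3,"rx":0,"ry":0,"rz":0},{"claw":5,"dx":-6.8,"dy":-30,"dz":-5,"rx":0,"ry":0,"rz":0},{"claw":5,"dx":-8.1,"dy":-36,"dz":-8,"rx":0,"ry":0,"rz":0},{"claw":5,"dx":-8.1,"dy":-36,"dz":-8,"rx":0,"ry":0,"rz":0},{"claw":5,"dx":-8.1,"dy":-36,"dz":-8,"rx":0,"ry":0,"rz":0}]'
python3 - <<'E'
from h import *
s=cam("scene"); crop(s,190,170,320,275,6,"pics/g1.png")
E
```

```text
clock: 2.65
tool_pos: [0.3493, -0.3441, 0.1628]
eef_rot: [[0.039, 0.999, -0.001], [0.999, -0.039, 0.001], [0.001, -0.001, -1.0]]
force: [-0.4, 0.2, 0.5]
gripper_width: 0.05
grip_force: 0.0
```

View pics/g1.png

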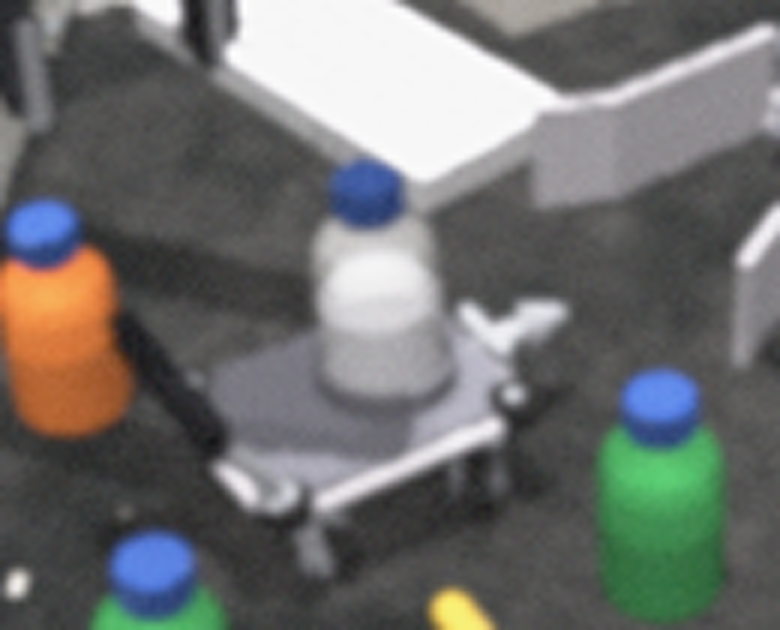

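The crop shows both fingertips, at (30,70) and (210,30), above and either side of the black bar at (170,380). I'll descend and pinch.

```bash
python3 -m pendant '[{"claw":5,"dx":0,"dy":-0.2,"dz":-4,"rx":0,"ry":0,"rz":0},{"claw":5,"dx":0,"dy":-0.2,"dz":-7,"rx":0,"ry":0,"rz":0},{"claw":5,"dx":0,"dy":-0.2,"dz":-9.1,"rx":0,"ry":0,"rz":0},{"claw":5,"dx":0,"dy":-0.2,"dz":-9.1,"rx":0,"ry":0,"rz":0},{"claw":2,"dx":0,"dy":-0.2,"dz":-9.1,"rx":0,"ry":0,"rz":0},{"claw":1.4,"dx":0,"dy":-0.2,"dz":-9.1,"rx":0,"ry":0,"rz":0},{"claw":0.5,"dx":0,"dy":-0.2,"dz":-9.1,"rx":0,"ry":0,"rz":0},{"claw":0.5,"dx":0,"dy":-0.2,"dz":-9.1,"rx":0,"ry":0,"rz":0},{"claw":0.5,"dx":0,"dy":-0.2,"dz":-9.1,"rx":0,"ry":0,"rz":0}]' 40
```

```text
clock: 3.82
tool_pos: [0.3496, -0.3462, 0.0723]
eef_rot: [[0.037, 0.999, 0.0], [0.999, -0.037, -0.0], [-0.0, 0.0, -1.0]]
force: [-0.0, 0.2, -0.4]
gripper_width: 0.005
grip_force: 0.0
```

```bash
python3 - <<'E'
from h import *
s=cam("scene"); crop(s,190,150,320,275,6,"pics/a.png")
t=cam("top"); crop(t,220,190,340,310,6,"pics/b.png")
a=cv2.imread("pics/a.png");b=cv2.imread("pics/b.png")
cv2.imwrite("pics/g2.png",cv2.resize(np.hstack([cv2.resize(a,(620,600)),cv2.resize(b,(600,600))]),(800,394)))
E
```

```text
(no output)
```

View pics/g2.png

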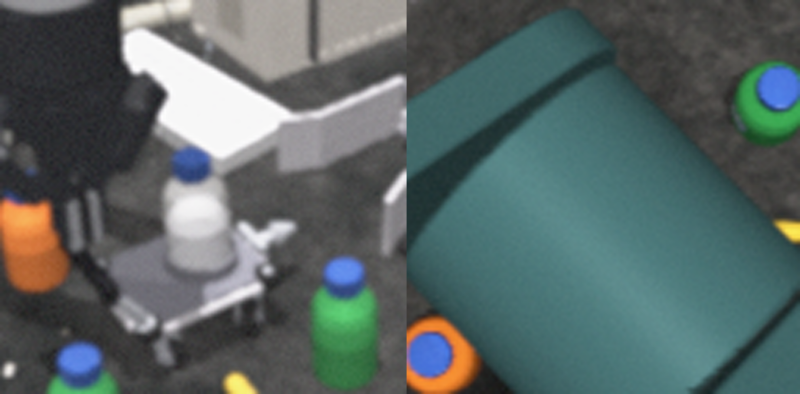

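```bash
python3 - <<'E'
from h import *
s=cam("scene")
th=-.0377;o=np.array([.41595,-.34885,0]);R=np.array([[np.cos(th),-np.sin(th),0],[np.sin(th),np.cos(th),0],[0,0,1]])
pts=dict(tips=[.3496,-.3462,.061],tipL=[.3496,-.3352,.061],tipR=[.3496,-.3572,.061])
for n,p in dict(bar=(-66,0,80),barL=(-71,37,88),barR=(-71,-37,88),barRb=(-71,-37,72),barLb=(-71,37,72),striker=(90,0,41),brL=(-61,37,88),brR=(-61,-37,88)).items(): pts[n]=o+R@(np.array(p)/1000)
im=s[0].copy();im=cv2.resize(im[150:275,150:320],None,fx=4.7,fy=4.7,interpolation=cv2.INTER_CUBIC)
for n,p in pts.items():
    q=pr(s,p)[0]; q2=((q-[150,150])*4.7+2).astype(int); print(n,q.round(1)); cv2.circle(im,tuple(map(int,q2)),3,(0,0,255) if n[0]=='b' else (0,255,0),-1)
cv2.imwrite("pics/g3.png",im)
E
```

```text
tips [217.7 240.7]
tipL [215.  237.8]
tipR [220.4 243.7]
bar [217.  233.3]
barL [206.  221.2]
barR [223.  241.6]
barRb [223.8 248. ]
barLb [206.9 227.4]
striker [283. 221.]
brL [210.5 219.5]
brR [227.8 239.6]
```

View pics/g3.png

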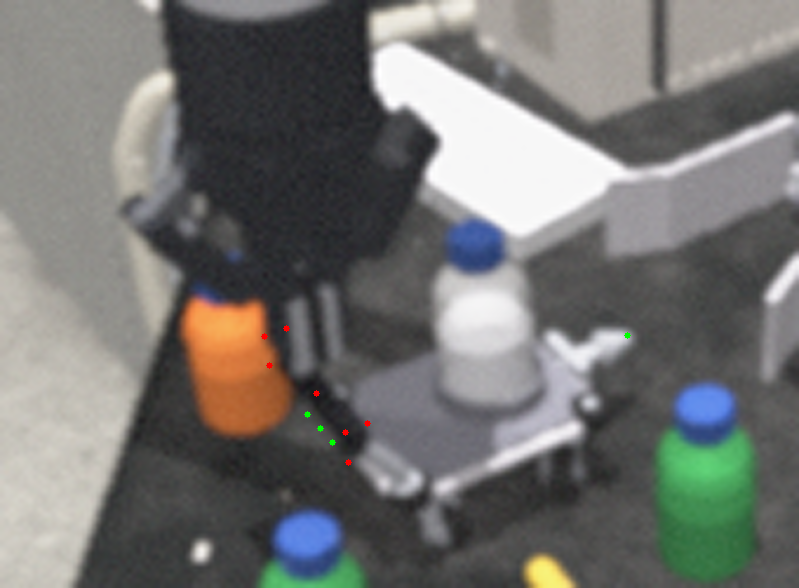

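The gripper reads 5 mm with no force, although the picture is ambiguous. I'll command fully closed to find out whether it is empty.

```bash
python3 -m pendant '[{"claw":0,"dx":0,"dy":0,"dz":0,"rx":0,"ry":0,"rz":0},{"claw":0,"dx":0,"dy":0,"dz":0,"rx":0,"ry":0,"rz":0}]'
python3 - <<'E'
from h import *
s=cam("scene"); im=cv2.resize(s[0][205:260,190:250],None,fx=10,fy=10,interpolation=cv2.INTER_CUBIC)
im=(255*(im/255.)**.45).astype(np.uint8); cv2.imwrite("pics/g4.png",im)
E
```

```text
clock: 4.22
tool_pos: [0.3496, -0.3462, 0.0721]
eef_rot: [[0.037, 0.999, -0.0], [0.999, -0.037, 0.0], [0.0, -0.0, -1.0]]
force: [-0.3, -1.2, 0.6]
gripper_width: 0.0004
grip_force: 0.0
```

View pics/g4.png

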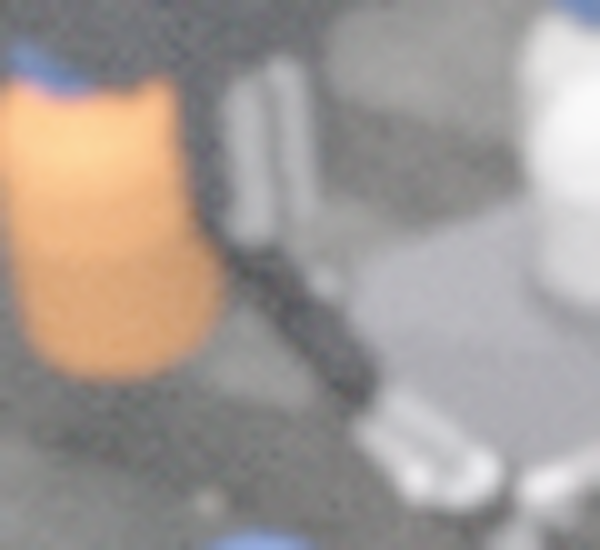

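```bash
python3 - <<'E'
from h import *
s=cam("scene"); print("tips",env.tcp_to_tips, env.sense()["tool_pos"],env.sense()["gripper_width"])
print([a for a in dir(env) if a[0]!='_'])
for z in (.14,.15,.16,.17,.18,.19): print(z,pr(s,[[.3493-.03,-.3441,z],[.3493+.03,-.3441,z]]).round(1).tolist(),"obs (196,191),(225,180)")
for z in (.06,.07,.08,.09,.1): print(z,pr(s,[.3496,-.3462,z]).round(1).tolist())
E
```

```text
tips 0.011 [ 0.34961351 -0.34614205  0.07213339] -0.00013931328055379717
['MotionError', 'sense', 'tcp_to_tips']
0.14 [[198.3, 214.0], [226.9, 202.6]] obs (196,191),(225,180)
0.15 [[197.7, 209.6], [226.4, 198.3]] obs (196,191),(225,180)
0.16 [[196.9, 205.2], [226.0, 193.9]] obs (196,191),(225,180)
0.17 [[196.2, 200.7], [225.5, 189.5]] obs (196,191),(225,180)
0.18 [[195.5, 196.1], [225.1, 185.0]] obs (196,191),(225,180)
0.19 [[194.8, 191.4], [224.6, 180.4]] obs (196,191),(225,180)
0.06 [[217.7, 241.1]]
0.07 [[217.2, 237.2]]
0.08 [[216.7, 233.4]]
0.09 [[216.2, 229.4]]
0.1 [[215.7, 225.4]]
```

In both pictures the fingertips sit about 30 mm higher than the stated tip offset implies, so the gripper closed just above the bar. I'll open, go lower in small steps with a force check, then pinch.

```bash
python3 -m pendant '[{"claw":5,"dx":0,"dy":0,"dz":0.5,"rx":0,"ry":0,"rz":0},{"claw":5,"dx":0,"dy":0,"dz":0.5,"rx":0,"ry":0,"rz":0},{"claw":5,"dx":0,"dy":0,"dz":0.5,"rx":0,"ry":0,"rz":0},{"claw":5,"dx":0,"dy":0,"dz":0.3,"rx":0,"ry":0,"rz":0},{"claw":5,"dx":0,"dy":0,"dz":-0.5,"rx":0,"ry":0,"rz":0},{"claw":5,"dx":0,"dy":0,"dz":-1.0,"rx":0,"ry":0,"rz":0},{"claw":5,"dx":0,"dy":0,"dz":-1.0,"rx":0,"ry":0,"rz":0}]'
```

```text
clock: 5.2
tool_pos: [0.3492, -0.3456, 0.0614]
eef_rot: [[0.037, 0.999, -0.001], [0.999, -0.037, 0.001], [0.001, -0.001, -1.0]]
force: [-0.3, -0.4, -0.2]
gripper_width: 0.0501
grip_force: 0.0
```

```bash
python3 -m pendant '[{"claw":5,"dx":0,"dy":0,"dz":-0.6,"rx":0,"ry":0,"rz":0},{"claw":5,"dx":0,"dy":0,"dz":-1.2,"rx":0,"ry":0,"rz":0},{"claw":5,"dx":0,"dy":0,"dz":-1.3,"rx":0,"ry":0,"rz":0},{"claw":5,"dx":0,"dy":0,"dz":-1.3,"rx":0,"ry":0,"rz":0}]'
```

```text
clock: 5.7
tool_pos: [0.3496, -0.3461, 0.049]
eef_rot: [[0.037, 0.999, -0.0], [0.999, -0.037, 0.0], [0.0, -0.0, -1.0]]
force: [0.2, -0.4, 0.3]
gripper_width: 0.0501
grip_force: 0.0
```

```bash
python3 -m pendant '[{"claw":3,"dx":0,"dy":0,"dz":0,"rx":0,"ry":0,"rz":0},{"claw":2,"dx":0,"dy":0,"dz":0,"rx":0,"ry":0,"rz":0},{"claw":1.4,"dx":0,"dy":0,"dz":0,"rx":0,"ry":0,"rz":0},{"claw":0.8,"dx":0,"dy":0,"dz":0,"rx":0,"ry":0,"rz":0},{"claw":0.4,"dx":0,"dy":0,"dz":0,"rx":0,"ry":0,"rz":0},{"claw":0.4,"dx":0,"dy":0,"dz":0,"rx":0,"ry":0,"rz":0}]' 40
python3 - <<'E'
from h import *
s=cam("scene"); im=cv2.resize(s[0][170:270,190:310],None,fx=6,fy=6,interpolation=cv2.INTER_CUBIC)
im=(255*(im/255.)**.5).astype(np.uint8); cv2.imwrite("pics/g5.png",im)
E
```

```text
clock: 6.45
tool_pos: [0.3497, -0.3463, 0.0493]
eef_rot: [[0.037, 0.999, 0.0], [0.999, -0.037, -0.0], [-0.0, 0.0, -1.0]]
force: [-0.8, 0.3, 3.0]
gripper_width: 0.0087
grip_force: 39.8
```

Pinched at 8.7 mm with 40 N. Next I'll work out the drive waypoints in world shifts.

```bash
cat >> h.py <<'E'
B=np.array([.61162,-.31199]);BY=.0205
def bar(X,Y,psi,B=B):
    p=np.radians(psi); q=np.array([X-.066*np.cos(p),Y-.066*np.sin(p)]); c,s=np.cos(BY),np.sin(BY)
    return B+np.array([c*q[0]-s*q[1],s*q[0]+c*q[1]]), np.degrees(BY)+psi
def rows(W,x0,y0):
    for w in W:
        p,a=bar(*w); print(w,"dx %.2f dy %.2f rz %.1f"%((p[0]-x0)*100,(p[1]-y0)*100,a-y0*0))
E
python3 - <<'E'
from h import *
W=[(-.196+.008*i,-.033+.0027*i,min(-3.3+2.6*i,7)) for i in range(0,11)]
rows(W,.3497,-.3463); print("rz shown is world yaw; subtract current -2.12")
E
```

```text
(-0.196, -0.033, -3.3) dx 0.07 dy -0.03 rz -2.1
(-0.188, -0.0303, -0.6999999999999997) dx 0.86 dy -0.04 rz 0.5
(-0.18, -0.0276, 1.9000000000000004) dx 1.66 dy -0.05 rz 3.1
(-0.17200000000000001, -0.024900000000000002, 4.500000000000001) dx 2.48 dy -0.06 rz 5.7
(-0.164, -0.0222, 7) dx 3.31 dy -0.06 rz 8.2
(-0.156, -0.0195, 7) dx 4.10 dy 0.22 rz 8.2
(-0.14800000000000002, -0.016800000000000002, 7) dx 4.90 dy 0.51 rz 8.2
(-0.14, -0.014100000000000001, 7) dx 5.69 dy 0.80 rz 8.2
(-0.132, -0.0114, 7) dx 6.49 dy 1.08 rz 8.2
(-0.124, -0.0087, 7) dx 7.28 dy 1.37 rz 8.2
(-0.116, -0.005999999999999998, 7) dx 8.07 dy 1.65 rz 8.2
rz shown is world yaw; subtract current -2.12
```

View pics/g5.png

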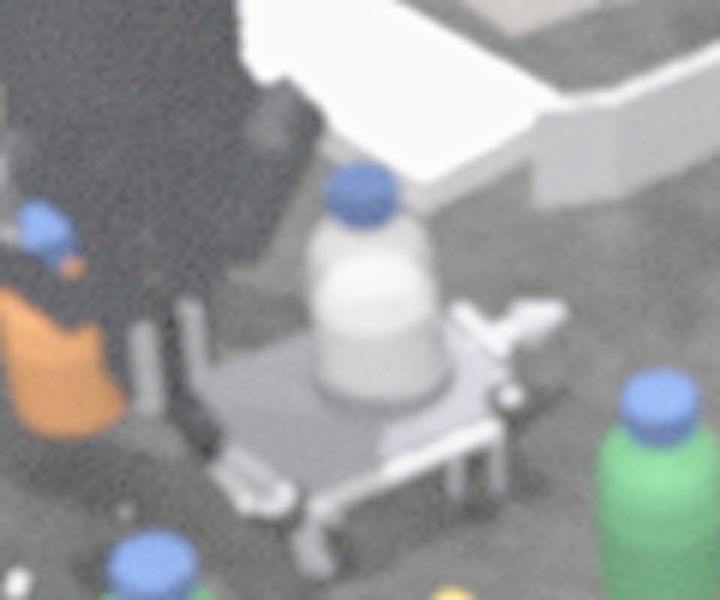

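The bar is pinched between the pads, at (145,370) and (195,350), the caddy stands level and the bottle is clear. I'll drive forward now.

```bash
python3 -m pendant '[{"claw":0.4,"dx":0.8,"dy":0,"dz":0,"rx":0,"ry":0,"rz":2.6},{"claw":0.4,"dx":1.6,"dy":0,"dz":0,"rx":0,"ry":0,"rz":5.2},{"claw":0.4,"dx":2.4,"dy":0,"dz":0,"rx":0,"ry":0,"rz":7.8},{"claw":0.4,"dx":3.2,"dy":0,"dz":0,"rx":0,"ry":0,"rz":10.3},{"claw":0.4,"dx":4.0,"dy":0.2,"dz":0,"rx":0,"ry":0,"rz":10.3},{"claw":0.4,"dx":4.8,"dy":0.5,"dz":0,"rx":0,"ry":0,"rz":10.3},{"claw":0.4,"dx":5.6,"dy":0.8,"dz":0,"rx":0,"ry":0,"rz":10.3},{"claw":0.4,"dx":6.4,"dy":1.1,"dz":0,"rx":0,"ry":0,"rz":10.3},{"claw":0.4,"dx":7.2,"dy":1.35,"dz":0,"rx":0,"ry":0,"rz":10.3},{"claw":0.4,"dx":8,"dy":1.6,"dz":0,"rx":0,"ry":0,"rz":10.3}]'
python3 - <<'E'
from h import *
t=cam("top"); cv2.imwrite("pics/p6.png",cv2.resize(t[0][60:285,160:460],None,fx=2.66,fy=2.66,interpolation=cv2.INTER_CUBIC))
s=cam("scene"); cv2.imwrite("pics/s6.png",s[0])
E
```

```text
clock: 7.75
tool_pos: [0.4303, -0.3299, 0.0493]
eef_rot: [[-0.144, 0.99, -0.0], [0.99, 0.144, -0.0], [0.0, -0.0, -1.0]]
force: [-1.6, -0.2, 6.2]
gripper_width: 0.0088
grip_force: 40.2
```

```bash
python3 - <<'E'
from h import *
s=cam("scene"); 
def caps(im):
    h=cv2.cvtColor(im,cv2.COLOR_BGR2HSV); m=cv2.inRange(h,(100,120,60),(125,255,255))
    n,_,st,ce=cv2.connectedComponentsWithStats(m); return [ce[i] for i in range(1,n) if 40<st[i,4]<600]
for im in (cv2.resize(cv2.imread("pics/scene0.png"),(560,420),interpolation=cv2.INTER_AREA),s[0]):
    print([ (p.round(1).tolist(),bp(s,*p,.124)[:2].round(4).tolist()) for p in caps(im)])
c0=np.array([.41595,-.34885])+.015*np.array([np.cos(-.037),np.sin(-.037)])
y=np.arctan2(.144,.99); c1=np.array([.4303,-.3299])+.081*np.array([np.cos(y),np.sin(y)])
print("pred shift",c1-c0)
rows([(-.108,-.0035,5),(-.1,-.0015,3),(-.092,-.0005,1.5),(-.084,0,0),(-.076,0,0),(-.066,0,0),(-.056,0,0),(-.046,0,0)],.4303,-.3299)
E
```

```text
[([94.3, 37.9], [0.5511, 1.2047]), ([250.3, 201.5], [0.4285, -0.3484]), ([196.6, 207.9], [0.3333, -0.3041]), ([299.5, 237.5], [0.4395, -0.4906]), ([214.8, 265.1], [0.2869, -0.4631])]
[([94.3, 37.9], [0.5512, 1.2053]), ([274.5, 181.2], [0.5098, -0.3166]), ([196.5, 208.1], [0.3329, -0.3048]), ([299.5, 237.4], [0.4395, -0.4905]), ([214.8, 265.3], [0.2868, -0.4633])]
pred shift [0.07951677 0.031164  ]
(-0.108, -0.0035, 5) dx 0.78 dy 0.51 rz 6.2
(-0.1, -0.0015, 3) dx 1.55 dy 0.96 rz 4.2
(-0.092, -0.0005, 1.5) dx 2.34 dy 1.24 rz 2.7
(-0.084, 0, 0) dx 3.14 dy 1.48 rz 1.2
(-0.076, 0, 0) dx 3.93 dy 1.50 rz 1.2
(-0.066, 0, 0) dx 4.93 dy 1.52 rz 1.2
(-0.056, 0, 0) dx 5.93 dy 1.54 rz 1.2
(-0.046, 0, 0) dx 6.93 dy 1.56 rz 1.2
```

```bash
python3 -m pendant '[{"claw":0.4,"dx":0.8,"dy":0.5,"dz":0,"rx":0,"ry":0,"rz":-2},{"claw":0.4,"dx":1.55,"dy":0.95,"dz":0,"rx":0,"ry":0,"rz":-4},{"claw":0.4,"dx":2.35,"dy":1.25,"dz":0,"rx":0,"ry":0,"rz":-5.6},{"claw":0.4,"dx":3.15,"dy":1.5,"dz":0,"rx":0,"ry":0,"rz":-7.1},{"claw":0.4,"dx":3.5,"dy":1.5,"dz":0,"rx":0,"ry":0,"rz":-7.1},{"claw":0.4,"dx":3.9,"dy":1.5,"dz":0,"rx":0,"ry":0,"rz":-7.1},{"claw":0.4,"dx":3.9,"dy":1.5,"dz":0,"rx":0,"ry":0,"rz":-7.1}]'
python3 - <<'E'
from h import *
t=cam("top"); s=cam("scene")
im=np.hstack([cv2.resize(t[0][80:230,190:340],(600,600),interpolation=cv2.INTER_CUBIC),cv2.resize(s[0][130:260,220:350],(600,600),interpolation=cv2.INTER_CUBIC)])
cv2.imwrite("pics/g6.png",cv2.resize(im,(800,400)))
e=env.sense();y=np.arctan2(e["eef_rot"][1,1],e["eef_rot"][0,1]);a=e["tool_pos"][:2]+.066*np.array([np.cos(y),np.sin(y)])-B
c,sn=np.cos(BY),np.sin(BY);print("caddy in bay",a@[c,sn],a@[-sn,c],np.degrees(y-BY))
E
```

```text
clock: 8.78
tool_pos: [0.469, -0.315, 0.0493]
eef_rot: [[-0.02, 1.0, 0.0], [1.0, 0.02, 0.0], [0.0, 0.0, -1.0]]
force: [0.3, 1.2, 5.1]
gripper_width: 0.0091
grip_force: 40.1
caddy in bay -0.07663514639068862 -0.00012508120244106606 -0.04822289779179039
```

View pics/g6.png

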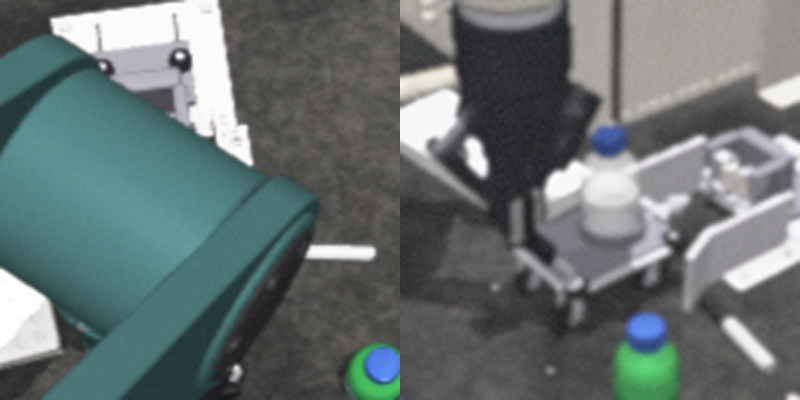

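The picture shows the caddy at the mouth, square, with the bottle upright at (610,200) and the striker heading for the catch. I'll go in slowly and watch the force.

```bash
python3 -m pendant '[{"claw":0.4,"dx":0.3,"dy":0,"dz":0,"rx":0,"ry":0,"rz":0},{"claw":0.4,"dx":0.6,"dy":0.01,"dz":0,"rx":0,"ry":0,"rz":0},{"claw":0.4,"dx":0.9,"dy":0.02,"dz":0,"rx":0,"ry":0,"rz":0},{"claw":0.4,"dx":1.2,"dy":0.02,"dz":0,"rx":0,"ry":0,"rz":0},{"claw":0.4,"dx":1.5,"dy":0.03,"dz":0,"rx":0,"ry":0,"rz":0},{"claw":0.4,"dx":1.8,"dy":0.04,"dz":0,"rx":0,"ry":0,"rz":0},{"claw":0.4,"dx":2.1,"dy":0.04,"dz":0,"rx":0,"ry":0,"rz":0},{"claw":0.4,"dx":2.4,"dy":0.05,"dz":0,"rx":0,"ry":0,"rz":0},{"claw":0.4,"dx":2.7,"dy":0.05,"dz":0,"rx":0,"ry":0,"rz":0},{"claw":0.4,"dx":3.0,"dy":0.06,"dz":0,"rx":0,"ry":0,"rz":0}]'
```

```text
clock: 10.12
tool_pos: [0.4984, -0.3141, 0.0493]
eef_rot: [[-0.02, 1.0, -0.001], [1.0, 0.02, 0.001], [0.001, -0.001, -1.0]]
force: [0.0, 2.3, 7.5]
gripper_width: 0.0089
grip_force: 40.3
```

```bash
python3 -m pendant '[{"claw":0.4,"dx":0.2,"dy":0,"dz":0,"rx":0,"ry":0,"rz":0},{"claw":0.4,"dx":0.4,"dy":0.01,"dz":0,"rx":0,"ry":0,"rz":0},{"claw":0.4,"dx":0.6,"dy":0.01,"dz":0,"rx":0,"ry":0,"rz":0},{"claw":0.4,"dx":0.6,"dy":0.01,"dz":0,"rx":0,"ry":0,"rz":0}]'
```

```text
clock: 10.62
tool_pos: [0.5048, -0.3141, 0.0493]
eef_rot: [[-0.02, 1.0, 0.0], [1.0, 0.02, 0.0], [0.0, 0.0, -1.0]]
force: [-0.1, 1.8, 6.2]
gripper_width: 0.0088
grip_force: 40.2
```

```bash
python3 -m pendant '[{"claw":0.4,"dx":0.2,"dy":0,"dz":0,"rx":0,"ry":0,"rz":0},{"claw":0.4,"dx":0.4,"dy":0.01,"dz":0,"rx":0,"ry":0,"rz":0},{"claw":0.4,"dx":0.6,"dy":0.01,"dz":0,"rx":0,"ry":0,"rz":0},{"claw":0.4,"dx":0.8,"dy":0.01,"dz":0,"rx":0,"ry":0,"rz":0},{"claw":0.4,"dx":0.8,"dy":0.01,"dz":0,"rx":0,"ry":0,"rz":0}]'
```

```text
clock: 11.25
tool_pos: [0.5128, -0.3141, 0.0493]
eef_rot: [[-0.02, 1.0, 0.0], [1.0, 0.02, 0.0], [0.0, 0.0, -1.0]]
force: [-0.1, 1.9, 6.6]
gripper_width: 0.0088
grip_force: 40.2
```

```bash
python3 -m pendant '[{"claw":0.4,"dx":0.2,"dy":0,"dz":0,"rx":0,"ry":0,"rz":0},{"claw":0.4,"dx":0.4,"dy":0.01,"dz":0,"rx":0,"ry":0,"rz":0},{"claw":0.4,"dx":0.4,"dy":0.01,"dz":0,"rx":0,"ry":0,"rz":0}]'
```

```text
clock: 11.62
tool_pos: [0.5168, -0.3141, 0.0494]
eef_rot: [[-0.02, 1.0, 0.0], [1.0, 0.02, 0.0], [0.0, 0.0, -1.0]]
force: [0.0, 1.3, 6.7]
gripper_width: 0.009
grip_force: 40.2
```

```bash
python3 -m pendant '[{"claw":0.4,"dx":0.2,"dy":0,"dz":0,"rx":0,"ry":0,"rz":0},{"claw":0.4,"dx":0.4,"dy":0.01,"dz":0,"rx":0,"ry":0,"rz":0},{"claw":0.4,"dx":0.4,"dy":0.01,"dz":0,"rx":0,"ry":0,"rz":0}]'
```

```text
clock: 12.0
tool_pos: [0.5204, -0.3139, 0.0493]
eef_rot: [[-0.02, 1.0, -0.001], [1.0, 0.02, 0.0], [0.0, -0.001, -1.0]]
force: [-1.7, 0.9, 6.6]
gripper_width: 0.0086
grip_force: 40.2
```

```bash
python3 -m pendant '[{"claw":0.4,"dx":0.2,"dy":0,"dz":0,"rx":0,"ry":0,"rz":0},{"claw":0.4,"dx":0.4,"dy":0.01,"dz":0,"rx":0,"ry":0,"rz":0},{"claw":0.4,"dx":0.4,"dy":0.01,"dz":0,"rx":0,"ry":0,"rz":0}]'
```

```text
clock: 12.38
tool_pos: [0.5241, -0.3138, 0.0493]
eef_rot: [[-0.02, 1.0, -0.001], [1.0, 0.02, 0.0], [0.0, -0.001, -1.0]]
force: [-2.4, 0.3, 7.1]
gripper_width: 0.0088
grip_force: 40.3
```

```bash
python3 -m pendant '[{"claw":0.4,"dx":0.2,"dy":0,"dz":0,"rx":0,"ry":0,"rz":0},{"claw":0.4,"dx":0.3,"dy":0.01,"dz":0,"rx":0,"ry":0,"rz":0},{"claw":0.4,"dx":0.3,"dy":0.01,"dz":0,"rx":0,"ry":0,"rz":0}]'
```

```text
clock: 12.75
tool_pos: [0.5269, -0.3137, 0.0493]
eef_rot: [[-0.02, 1.0, -0.001], [1.0, 0.02, 0.001], [0.001, -0.001, -1.0]]
force: [-2.5, -0.2, 7.1]
gripper_width: 0.009
grip_force: 40.4
```

```bash
python3 -m pendant '[{"claw":0.4,"dx":0.2,"dy":0,"dz":0,"rx":0,"ry":0,"rz":0},{"claw":0.4,"dx":0.2,"dy":0.0,"dz":0,"rx":0,"ry":0,"rz":0}]'
```

```text
clock: 13.0
tool_pos: [0.5288, -0.3137, 0.0493]
eef_rot: [[-0.02, 1.0, -0.002], [1.0, 0.02, 0.001], [0.001, -0.002, -1.0]]
force: [-3.0, 0.8, 7.7]
gripper_width: 0.0088
grip_force: 40.4
```

```bash
python3 -m pendant '[{"claw":0.4,"dx":0.2,"dy":0,"dz":0,"rx":0,"ry":0,"rz":0},{"claw":0.4,"dx":0.2,"dy":0.0,"dz":0,"rx":0,"ry":0,"rz":0}]'
```

```text
clock: 13.25
tool_pos: [0.5309, -0.3137, 0.0493]
eef_rot: [[-0.02, 1.0, -0.001], [1.0, 0.02, 0.001], [0.001, -0.001, -1.0]]
force: [-2.2, 1.1, 7.0]
gripper_width: 0.0086
grip_force: 40.4
```

```bash
python3 -m pendant '[{"claw":0.4,"dx":0.2,"dy":0.01,"dz":0,"rx":0,"ry":0,"rz":0},{"claw":0.4,"dx":0.2,"dy":0.01,"dz":0,"rx":0,"ry":0,"rz":0}]'
```

```text
clock: 13.5
tool_pos: [0.5335, -0.3137, 0.0494]
eef_rot: [[-0.02, 1.0, -0.0], [1.0, 0.02, 0.0], [0.0, -0.0, -1.0]]
force: [-1.4, 0.7, 6.7]
gripper_width: 0.0089
grip_force: 40.2
```

```bash
python3 -m pendant '[{"claw":0.4,"dx":0.2,"dy":0,"dz":0,"rx":0,"ry":0,"rz":0},{"claw":0.4,"dx":0.2,"dy":0.0,"dz":0,"rx":0,"ry":0,"rz":0}]'
```

```text
clock: 13.75
tool_pos: [0.5355, -0.3137, 0.0493]
eef_rot: [[-0.02, 1.0, -0.0], [1.0, 0.02, 0.0], [0.0, -0.0, -1.0]]
force: [-0.6, 0.3, 6.3]
gripper_width: 0.0087
grip_force: 40.2
```

```bash
python3 -m pendant '[{"claw":0.4,"dx":0.15,"dy":0,"dz":0,"rx":0,"ry":0,"rz":0},{"claw":0.4,"dx":0.15,"dy":0.0,"dz":0,"rx":0,"ry":0,"rz":0}]'
```

```text
clock: 14.0
tool_pos: [0.5379, -0.3138, 0.0494]
eef_rot: [[-0.019, 1.0, 0.001], [1.0, 0.019, -0.0], [-0.0, 0.001, -1.0]]
force: [2.6, 0.5, 3.9]
gripper_width: 0.0087
grip_force: 39.9
```

```bash
python3 -m pendant '[{"claw":0.4,"dx":0.15,"dy":0.01,"dz":0,"rx":0,"ry":0,"rz":0},{"claw":0.4,"dx":0.15,"dy":0.01,"dz":0,"rx":0,"ry":0,"rz":0}]'
```

```text
clock: 14.25
tool_pos: [0.5395, -0.3139, 0.0493]
eef_rot: [[-0.019, 1.0, 0.001], [1.0, 0.019, -0.0], [-0.0, 0.001, -1.0]]
force: [2.8, 0.8, 4.2]
gripper_width: 0.0087
grip_force: 40.0
```

```bash
python3 -m pendant '[{"claw":0.4,"dx":0.1,"dy":0,"dz":0,"rx":0,"ry":0,"rz":0},{"claw":0.4,"dx":0.1,"dy":0.0,"dz":0,"rx":0,"ry":0,"rz":0}]'
```

```text
clock: 14.5
tool_pos: [0.5402, -0.3139, 0.0493]
eef_rot: [[-0.019, 1.0, 0.001], [1.0, 0.019, -0.0], [-0.0, 0.001, -1.0]]
force: [2.8, 2.5, 5.6]
gripper_width: 0.0087
grip_force: 40.0
```

```bash
python3 -m pendant '[{"claw":0.4,"dx":0.1,"dy":0,"dz":0,"rx":0,"ry":0,"rz":0},{"claw":0.4,"dx":0.1,"dy":0.0,"dz":0,"rx":0,"ry":0,"rz":0}]'
```

```text
clock: 14.75
tool_pos: [0.541, -0.3139, 0.0493]
eef_rot: [[-0.019, 1.0, 0.001], [1.0, 0.019, -0.0], [-0.0, 0.001, -1.0]]
force: [3.0, 0.7, 5.3]
gripper_width: 0.0085
grip_force: 40.1
```

```bash
python3 -m pendant '[{"claw":0.4,"dx":0.1,"dy":0,"dz":0,"rx":0,"ry":0,"rz":0},{"claw":0.4,"dx":0.1,"dy":0.0,"dz":0,"rx":0,"ry":0,"rz":0}]'
```

```text
clock: 15.0
tool_pos: [0.5416, -0.3138, 0.0493]
eef_rot: [[-0.019, 1.0, -0.0], [1.0, 0.019, -0.0], [-0.0, -0.0, -1.0]]
force: [1.1, 2.2, 6.2]
gripper_width: 0.0085
grip_force: 40.2
```

```bash
python3 -m pendant '[{"claw":0.4,"dx":0.1,"dy":0,"dz":0,"rx":0,"ry":0,"rz":0},{"claw":0.4,"dx":0.1,"dy":0.0,"dz":0,"rx":0,"ry":0,"rz":0}]'
```

```text
clock: 15.25
tool_pos: [0.5421, -0.3138, 0.0493]
eef_rot: [[-0.019, 1.0, -0.001], [1.0, 0.019, -0.0], [0.0, -0.001, -1.0]]
force: [0.6, 0.7, 7.6]
gripper_width: 0.0084
grip_force: 40.3
```

```bash
python3 -m pendant '[{"claw":0.4,"dx":0.1,"dy":0,"dz":0,"rx":0,"ry":0,"rz":0},{"claw":0.4,"dx":0.1,"dy":0.0,"dz":0,"rx":0,"ry":0,"rz":0}]'
```

```text
clock: 15.5
tool_pos: [0.5427, -0.3137, 0.0493]
eef_rot: [[-0.019, 1.0, -0.002], [1.0, 0.019, 0.0], [0.0, -0.002, -1.0]]
force: [-1.4, 0.7, 7.8]
gripper_width: 0.0086
grip_force: 40.4
```

```bash
python3 -m pendant '[{"claw":0.4,"dx":0.1,"dy":0,"dz":0,"rx":0,"ry":0,"rz":0},{"claw":0.4,"dx":0.1,"dy":0.0,"dz":0,"rx":0,"ry":0,"rz":0}]'
```

```text
clock: 15.75
tool_pos: [0.5433, -0.3137, 0.0493]
eef_rot: [[-0.019, 1.0, -0.002], [1.0, 0.019, 0.0], [0.0, -0.002, -1.0]]
force: [-1.8, 0.8, 9.1]
gripper_width: 0.0087
grip_force: 40.5
```

```bash
python3 -m pendant '[{"claw":0.4,"dx":0.1,"dy":0,"dz":0,"rx":0,"ry":0,"rz":0},{"claw":0.4,"dx":0.1,"dy":0.0,"dz":0,"rx":0,"ry":0,"rz":0}]'
```

```text
clock: 16.0
tool_pos: [0.5433, -0.3136, 0.0493]
eef_rot: [[-0.019, 1.0, -0.004], [1.0, 0.019, 0.001], [0.001, -0.004, -1.0]]
force: [-4.8, 0.9, 9.0]
gripper_width: 0.0086
grip_force: 40.7
```

```bash
python3 -m pendant '[{"claw":0.4,"dx":0.1,"dy":0,"dz":0,"rx":0,"ry":0,"rz":0},{"claw":0.4,"dx":0.1,"dy":0.0,"dz":0,"rx":0,"ry":0,"rz":0}]'
```

```text
clock: 16.25
tool_pos: [0.5434, -0.3134, 0.0492]
eef_rot: [[-0.019, 1.0, -0.006], [1.0, 0.019, 0.001], [0.001, -0.006, -1.0]]
force: [-8.0, -0.1, 12.3]
gripper_width: 0.0086
grip_force: 40.9
```

The wall is felt: the tool stopped at 0.5433 m while the force rose to 8 N, 7 mm past the crest. I'll relax the push, release and lift.

```bash
python3 -m pendant '[{"claw":0.4,"dx":-0.1,"dy":0,"dz":0,"rx":0,"ry":0,"rz":0},{"claw":0.4,"dx":-0.2,"dy":0,"dz":0,"rx":0,"ry":0,"rz":0},{"claw":0.4,"dx":-0.2,"dy":0,"dz":0,"rx":0,"ry":0,"rz":0},{"claw":1.2,"dx":-0.2,"dy":0,"dz":0,"rx":0,"ry":0,"rz":0},{"claw":2.5,"dx":-0.2,"dy":0,"dz":0,"rx":0,"ry":0,"rz":0},{"claw":4,"dx":-0.2,"dy":0,"dz":0,"rx":0,"ry":0,"rz":0},{"claw":4.5,"dx":-0.2,"dy":0,"dz":0,"rx":0,"ry":0,"rz":0},{"claw":4.5,"dx":-0.2,"dy":0,"dz":0,"rx":0,"ry":0,"rz":0}]'
```

```text
clock: 17.25
tool_pos: [0.5446, -0.3137, 0.0491]
eef_rot: [[-0.019, 1.0, -0.0], [1.0, 0.019, 0.0], [0.0, -0.0, -1.0]]
force: [-0.1, -0.4, 0.3]
gripper_width: 0.0451
grip_force: 0.0
```

```bash
python3 -m pendant '[{"claw":4.5,"dx":-0.2,"dy":0,"dz":1.5,"rx":0,"ry":0,"rz":0},{"claw":4.5,"dx":-0.2,"dy":0,"dz":4,"rx":0,"ry":0,"rz":0},{"claw":4.5,"dx":-0.2,"dy":0,"dz":8,"rx":0,"ry":0,"rz":0},{"claw":4.5,"dx":-2,"dy":0,"dz":13,"rx":0,"ry":0,"rz":0},{"claw":4.5,"dx":-6,"dy":3,"dz":16,"rx":0,"ry":0,"rz":0},{"claw":4.5,"dx":-11,"dy":6,"dz":16,"rx":0,"ry":0,"rz":0},{"claw":4.5,"dx":-14,"dy":11,"dz":16,"rx":0,"ry":0,"rz":0},{"claw":4.5,"dx":-14,"dy":16,"dz":16,"rx":0,"ry":0,"rz":0},{"claw":4.5,"dx":-14,"dy":22,"dz":16,"rx":0,"ry":0,"rz":0},{"claw":4.5,"dx":-14,"dy":22,"dz":16,"rx":0,"ry":0,"rz":0}]'
python3 - <<'E'
from h import *
t=cam("top"); s=cam("scene"); cv2.imwrite("pics/end_top.png",t[0]); cv2.imwrite("pics/end_s.png",s[0])
h=cv2.cvtColor(t[0],cv2.COLOR_BGR2HSV)
for n,c in (("top",t),("scene",s)):
    m=cv2.inRange(cv2.cvtColor(c[0],cv2.COLOR_BGR2HSV),(100,120,60),(125,255,255)); k,_,st,ce=cv2.connectedComponentsWithStats(m)
    print(n,[(ce[i].round(1).tolist(),bp(c,*ce[i],.131 if n=="top" else .124)[:2].round(4).tolist()) for i in range(1,k) if 40<st[i,4]<600])
c,sn=np.cos(BY),np.sin(BY); a=np.array([.5433,-.3136])+.066*np.array([c,sn])-B; print("home in bay",a@[c,sn],a@[-sn,c],"bottle expected",B+(a@[c,sn]+.015)*np.array([c,sn]))
E
```

```text
clock: 18.5
tool_pos: [0.4036, -0.0902, 0.21]
eef_rot: [[-0.024, 1.0, 0.0], [1.0, 0.024, 0.001], [0.001, 0.0, -1.0]]
force: [-0.8, -0.6, -0.0]
gripper_width: 0.045
grip_force: 0.0
top [([244.7, 138.9], [0.6195, -0.3101]), ([333.1, 216.4], [0.464, -0.4422]), ([226.7, 297.5], [0.3533, -0.2525]), ([330.4, 314.2], [0.3065, -0.4146])]
scene [([94.3, 37.9], [0.5514, 1.2052]), ([313.6, 164.5], [0.6211, -0.3125]), ([196.6, 207.9], [0.3332, -0.3044]), ([299.5, 237.5], [0.4395, -0.4906]), ([214.8, 265.2], [0.2868, -0.4632])]
home in bay -0.0023386474510663706 -0.00020919980609283148 bottle expected [ 0.62427869 -0.31173046]
```

The measured bottle position matches the home pose to within 2 mm, the bottle is upright, and the gripper is clear. I'll hand it in.

```bash
python3 -c "
from bench import close_job
print(close_job())"
```

```text
the job is handed in; nothing more can be done
None
```

The caddy is parked in the bay and the job is handed in: it was pressed home to the felt wall with about 8 N, the gripper let go, and the bottle is where the home pose puts it. I judged the latch from the push force and that match, because the roller positions weren't readable, and no verdict came back.

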